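Build the sieve column on the shaker

ROBOT

A 7-joint arm with a two-finger parallel gripper is mounted at the origin on a cart in front of the work surface, level with it; the furniture and walls round the work are solid. World frame = base frame: x ahead of the robot, y to its left, z up, the work surface at z = 0. Lengths are in m, angles in rad, forces in N, time in s.
With the tool pointing down it reaches from about 0.35 to 0.9 m from the base axis. Payload 8.1 kg.
Tool frame: the origin (TCP) lies on the centre line of the jaws, within the pads' length; the fingertips stand 19 mm ahead of it and the grasp point (between the pads) is the TCP (arm.tip_reach is the distance from the TCP to the fingertips, in m); z points along the fingers, y is the line along which they close (so a half turn about z gives the same grasp; the last joint's range is limited). The gripper opens to 92 mm and grips with 3 to 60 N. Pads are 19 mm wide; open, the fingers measure 130 mm over their backs; the gripper's body (75 mm by 190 mm) begins 47 mm behind the grasp point.
Start: joints at [1.038, 0.434, 0.025, 1.573, -0.012, 1.134, -0.075], TCP at [0.26, -0.568, 0.246] pointing down, gripper open.
Joint ranges: [-2.62, 2.62], [-0.44, 2.09], [-1.27, 1.32], [0.08, 2.57], [-1.32, 4.46], [0.12, 2], [-2.74, 2.74]. Speed limits (rad/s): [2.22, 2.22, 3.01, 3.01, 3.14, 3.14, 3.14].

INTERFACE

Orientations are given as a rotation vector (axis times angle).
In Python, from cell import arm gives the robot as it stands.
- The arm moves only by the tool arm_command, never from a script. Its argument "targets" is a list that holds one entry, the list of rows, each a list of 6 numbers: the shift along the tool's x, y, z in m, then the turn, a rotation vector about the tool's x, y, z in rad. A call has 1 to 10 rows; each row shifts and turns the commanded pose from where the row before left it, along the tool's axes as they then stand; what a row does not reach is not made up. A row lasts 1/8 s, in which the tool goes at most 62.5 mm and 10.7 degrees, less where a joint would pass 70% of its speed; a pose out of reach is approached as far as the arm can. A call with a gripper value outside its range is refused whole. "jaw" is the finger opening in m, from 0 to 0.0918, set as the call begins (left out, the last holds). The fingers move at their own pace and stop on an object; "newtons" is the grip in N (left out, the last holds). Time passes only in rows, so rows that do not move let the fingers close. It gives the time, the measured TCP pose, the force, the opening and the grip force at its end, in the units of the state.
- arm.observe(): the state, without advancing time (a new reading comes with each control period).
- arm.get_image(name): name is "side" or "top" or "wrist"; returns a dict with "pixels" (400x640x3 uint8, red, green, blue), "z_map" (400x640 float32, m along the optical axis (not along the pixel's ray), 0 where there is no reading), "fx", "fy", "cx", "cy" (pixels), "xyz" and "rotation" of the camera in the world; the wrist camera has in their place "T_tool_cam" (4x4, takes a point from camera to tool coordinates, whose origin is the TCP and whose axes are the flange's). Camera axes: x right, y down, z forward; pixel columns grow to the right and rows downward; lengths in m; the calibration is good to about 2 mm. The wrist camera is an equidistant fisheye: a pixel r from the principal point sees the ray r / f radians off the axis. A picture is of the moment at which its call begins: read the wrist's pose just before it.
- arm.sign_off(): hands the job in; it is judged then, once.
The state is a dict: "clock": time; "joints": joint angles; "dq": joint speeds; "joint_efforts": joint torques, N m; "position": TCP position; "ee_rot": TCP orientation; "force": force on the tool from outside, world axes, zero at the start; "ft_torque": the same for the moment, N m; "width": opening from 0.0 (shut) to 1.0 (fully open); "gripper_force": force on a finger pad.
Only numpy, scipy, OpenCV 4.12 (cv2) and the standard library are available. Lean on these libraries where they do the work, as an engineer would, in place of code of your own. Each camera call takes 0.05 s, during which the arm holds its last target. There are 200 camera calls.

TASK

Build the little sieve column on the round shaker base, one piece at a time from the bottom up: first the receiver pan in the base's socket, then the fine sieve, then the coarse sieve, and the lid on top. Every piece must sit fully home and upright in the one below and be let go; leave the shaker base and the other things on the bench where they stand.

Things in the scene. Friction and masses are not known exactly. Their poses are not given: they have to be found in the camera images.
- shaker_base: Low round grey base, fixed, 104 mm across, 30 mm high; on top an upright ring (the socket): 60 mm outside, 54 inside, rim 46 mm above the bench, 16 deep. Pan home: its origin 36 mm above this one. Origin: centre of underside. Unlisted: a stirrer box fixed at x 0.38 to 0.62, y -0.02 to 0.16, 0.09 m high, and bottles 0.13 m high behind it.
- pan: Receiver pan: plain steel cup, 60 mm across, 56 mm tall, the tallest of the pieces, with a solid bottom and no mesh; wall 3 mm. 120 g nominal. Foot 10 mm high tapers from 49 mm across to 40 mm at the bottom; it drops into the 54 mm opening below until the shoulder (10 mm above the underside) rests on that rim. Fine sieve home in it: its origin 46 mm above this one. Origin: centre of underside; z up, round.
- fine_sieve: Fine sieve: low steel ring, 60 mm across, 36 mm tall, wall 3 mm, with a dense fine wire mesh (3.6 mm pitch) 16 mm above its underside. 90 g nominal. Foot 10 mm high tapers from 49 mm across to 40 mm at the bottom; it drops into the 54 mm opening below until the shoulder (10 mm above the underside) rests on that rim. Coarse sieve home: its origin 26 mm above this one. Origin: centre of underside; z up, round.
- coarse_sieve: Coarse sieve: steel ring, 60 mm across, 46 mm tall, wall 3 mm, with a few thick wires (12 mm pitch) 14 mm above its underside, open between them. 100 g nominal. Foot 10 mm high tapers from 49 mm across to 40 mm at the bottom; it drops into the 54 mm opening below until the shoulder (10 mm above the underside) rests on that rim. Lid home: its origin 36 mm above this one. Origin: centre of underside; z up, round.
- lid: Lid: steel disc 60 mm across, from 10 to 16 mm above its underside, with an upright black knob in the middle, 18 mm across, from 16 to 42 mm above its underside; take it by the knob. 80 g nominal. Foot 10 mm high tapers from 49 mm across to 40 mm at the bottom; it drops into the 54 mm opening below until the shoulder (10 mm above the underside) rests on that rim. Origin: centre of underside; z up, round.
- sample_vial_a: Bystander: capped glass sample vial with a white cap, 27 mm across, 56 mm tall. Origin: centre of its underside. Leave it standing.
- sample_vial_b: Bystander: capped glass sample vial with a black cap, 27 mm across, 56 mm tall. Origin: centre of its underside. Leave it standing.
- timer: Bystander: flat white bench timer with three buttons, 60 x 64 x 20 mm. Origin: centre of its underside. Leave it.

How it is judged:
By the outcome, as a careful person would: the job done as asked, in the order asked, and still so for the second after the job is handed in, with the robot touching nothing.
It also fails if it takes over 128 s, if anything falls off the work surface, if the arm or the gripper's body presses on something with over 40 N, if the wrist force passes 120 N, or if a joint passes its speed limit or range.

## Working session

There is one attempt and no reset: what is moved stays moved. The work goes in short steps, Python scripts to look and compute and a tool call to move; the robot and the scene stay as the last step left them, time stands still between calls to the robot, and variables do not carry over. Pictures are saved under pics/ and viewed, at most 14 in all, crops included, and the job is handed in when it is done.

Besides the shell and the picture viewer there is one more tool, called by a JSON object that holds its "op" and its "data". arm_command: Moves the arm, as the interface text tells. Its arguments: {"type":"object","properties":{"targets":{"type":"array","items":{"type":"array","items":{"type":"array","items":{"type":"number"}}}},"jaw":{"type":"number"},"newtons":{"type":"number"}},"required":["targets"]}

```bash
mkdir -p pics; ls
python3 - <<'E'
from cell import arm
import cv2,numpy as np
s=arm.observe();print({k:np.round(v,3) for k,v in s.items()})
for n in("top","side"):
    i=arm.get_image(n);cv2.imwrite(f"pics/{n}0.png",i["pixels"][:,:,::-1]);np.savez(f"{n}0.npz",**i)
    print(n,i["fx"],i["fy"],i["cx"],i["cy"],np.round(i["xyz"],3),np.round(i["rotation"],3))
E
```

```text
pics
{'clock': np.float64(0.0), 'joints': array([ 1.038,  0.435,  0.025,  1.574, -0.012,  1.134, -0.075]), 'dq': array([ 0.001, -0.001,  0.   , -0.   , -0.   ,  0.   ,  0.   ]), 'joint_efforts': array([-1.0000e-03, -6.6786e+01,  9.8400e-01, -3.1445e+01, -6.1000e-02,
        4.3000e-02,  0.0000e+00]), 'position': array([ 0.26 , -0.568,  0.245]), 'ee_rot': array([-3.068e+00, -6.690e-01,  1.000e-03]), 'force': array([-0.064,  0.535,  0.363]), 'ft_torque': array([ 0.04 , -0.011,  0.004]), 'gripper_force': np.float64(0.0), 'width': np.float64(0.997)}
top 448.1018678248771 448.1018678248771 312.1807890257477 197.97248397549862 [0.267 0.132 1.216] [-2.143  2.147 -0.199]
side 360.83327552054266 360.83327552054266 323.0277197262885 199.23958457749674 [0.386 0.811 0.525] [-0.161  2.711 -1.441]
```

View pics/top0.png

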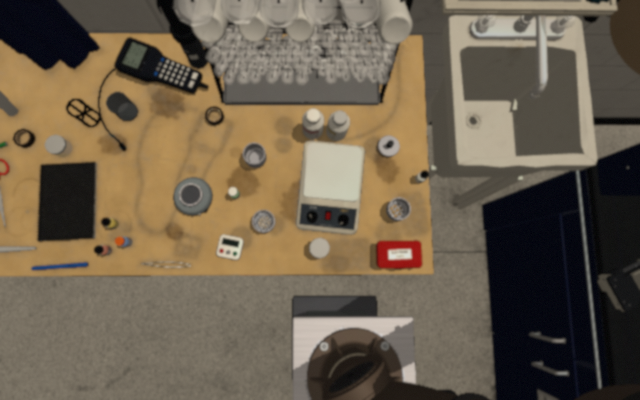

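View pics/side0.png

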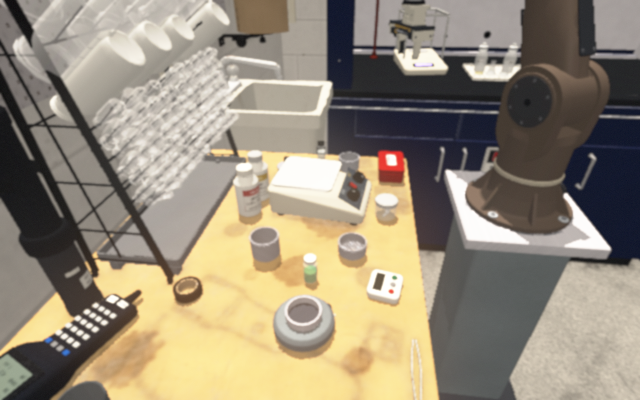

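```bash
cat > h.py <<'E'
import numpy as np,cv2
from scipy.spatial.transform import Rotation as R
def rays(i,uv,z):
    uv=np.atleast_2d(uv).astype(float);d=np.c_[(uv[:,0]-i["cx"])/i["fx"],(uv[:,1]-i["cy"])/i["fy"],np.ones(len(uv))]
    return d*np.reshape(z,(-1,1))
def world(i,uv,z):
    return rays(i,uv,z)@R.from_rotvec(i["rotation"]).as_matrix().T+i["xyz"] if np.shape(i["rotation"])==(3,) else rays(i,uv,z)@np.array(i["rotation"]).T+i["xyz"]
def cloud(i):
    v,u=np.mgrid[0:400,0:640];z=i["z_map"];return world(i,np.c_[u.ravel(),v.ravel()],z.ravel()).reshape(400,640,3)
E
python3 - <<'E'
from h import *
i=dict(np.load("top0.npz"));P=cloud(i)
for n,(u,v) in dict(base=(193,196),A=(254,156),B=(262,222),C=(399,210),D=(388,147),E=(319,248),vial=(232,192),timer=(230,247),table=(300,265),vialb=(423,176),E2=(214,116)).items():
    q=P[v-24:v+25,u-24:u+25].reshape(-1,3);q=q[(np.hypot(*(q-P[v,u])[:,:2].T)<.05)&(q[:,2]>.012)&(q[:,2]<.3)]
    if len(q)==0:print(n,P[v,u]);continue
    zt=np.percentile(q[:,2],97);t=q[q[:,2]>zt-.008]
    lo,hi=t.min(0),t.max(0);print(n,np.round(P[v,u],3),"ztop",round(zt,3),"ctr",np.round((lo+hi)/2,3)[:2],"ext",np.round(hi-lo,3)[:2],len(t))
im=cv2.imread("pics/top0.png")
cv2.imwrite("pics/top0c.png",cv2.resize(im[90:275,170:435],None,fx=3,fy=3,interpolation=cv2.INTER_CUBIC))
E
```

```text
base [0.469 0.425 0.029] ztop 0.047 ctr [0.473 0.428] ext [0.059 0.06 ] 110
A [0.26694296 0.13195686 1.21600516]
B [0.401 0.242 0.018] ztop 0.038 ctr [0.404 0.237] ext [0.059 0.058] 96
C [ 0.435 -0.133 -0.001] ztop 0.048 ctr [ 0.435 -0.123] ext [0.06  0.059] 109
D [ 0.607 -0.103  0.024] ztop 0.043 ctr [ 0.614 -0.106] ext [0.017 0.016] 37
E [0.329 0.09  0.051] ztop 0.052 ctr [0.332 0.089] ext [0.052 0.049] 302
vial [0.475 0.317 0.057] ztop 0.06 ctr [0.479 0.315] ext [0.02  0.021] 58
timer [0.334 0.325 0.018] ztop 0.023 ctr [0.336 0.326] ext [0.066 0.069] 452
table [0.286 0.14  0.   ] ztop 0.051 ctr [0.318 0.104] ext [0.018 0.018] 27
vialb [ 0.518 -0.186  0.061] ztop 0.06 ctr [ 0.525 -0.193] ext [0.022 0.022] 57
E2 [0.703 0.383 0.001] ztop 0.052 ctr [0.731 0.343] ext [0.012 0.009] 12
```

View pics/top0c.png

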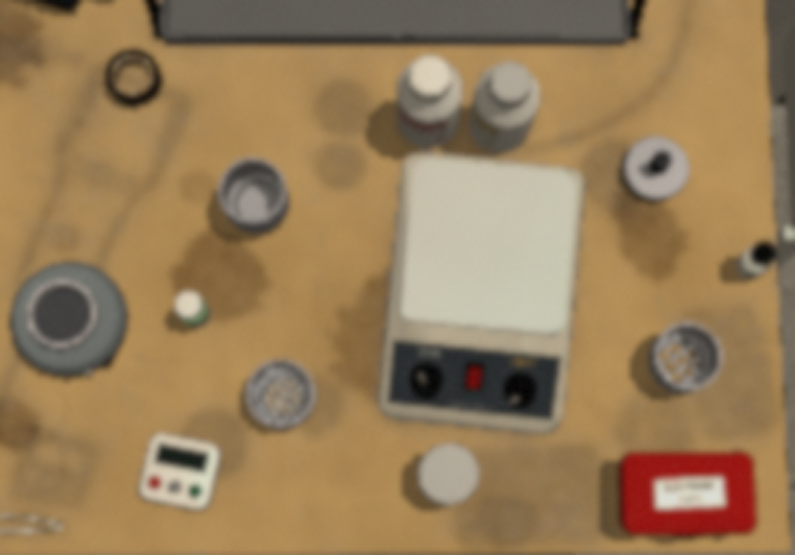

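Run:
```python
from h import *
from scipy.optimize import least_squares
i=dict(np.load("top0.npz"));P=cloud(i)
j=dict(np.load("side0.npz"));Q=cloud(j)
def fit(P,c,z0,z1,r):
    q=P.reshape(-1,3);q=q[(np.hypot(q[:,0]-c[0],q[:,1]-c[1])<.05)&(q[:,2]>z0)&(q[:,2]<z1)]
    if len(q)<8:return None,len(q)
    f=least_squares(lambda p:np.hypot(q[:,0]-p[0],q[:,1]-p[1])-r,c,loss='soft_l1',f_scale=.002)
    return np.round(f.x,4),len(q),np.round(q[:,2].max(),3)
a=P[150:165,245:265].reshape(-1,3);print(np.round(np.median(a,0),3))
for n,c,z0,z1,r in [("base",(.473,.428),.040,.052,.0285),("pan",(.535,.255),.05,.064,.0285),("fine",(.404,.237),.032,.045,.0285),("coarse",(.435,-.123),.042,.055,.0285),("lid",(.614,-.106),.012,.02,.03),("knob",(.614,-.106),.03,.05,.006)]:
    print(n,fit(P,c,z0,z1,r),"side",fit(Q,c,z0,z1,r))
b=P[242:268,378:422].reshape(-1,3);print("red",np.round(np.percentile(b,[5,95],0),3))
```

```text
[0.581 0.265 0.009]
base (array([0.4728, 0.4281]), 105, np.float64(0.05)) side (array([0.4706, 0.4309]), 312, np.float64(0.048))
pan (array([0.5361, 0.2554]), 45, np.float64(0.061)) side (array([0.5463, 0.2556]), 85, np.float64(0.058))
fine (array([0.4034, 0.2363]), 89, np.float64(0.041)) side (array([0.4008, 0.2388]), 161, np.float64(0.038))
coarse (array([ 0.435, -0.123]), 90, np.float64(0.05)) side (array([ 0.4312, -0.1211]), 76, np.float64(0.047))
lid (array([ 0.6199, -0.1095]), 278, np.float64(0.02)) side (array([ 0.6048, -0.1027]), 30, np.float64(0.018))
knob (array([ 0.6142, -0.1059]), 37, np.float64(0.047)) side (array([ 0.6132, -0.1049]), 19, np.float64(0.043))
red [[ 0.282 -0.172  0.039]
 [ 0.342 -0.068  0.047]]
```

{"op": "arm_command", "data": {"targets": [[[0,0,0,0,0,-0.18],[0,0,0,0,0,-0.18],[0,0,0,0,0,-0.18],[0,0,0,0,0,-0.18],[0,0,0,0,0,-0.18],[0,0,0,0,0,-0.18],[0,0,0,0,0,-0.062]]], "jaw": 0.0918}}

```text
clock: 0.98
position: [0.2601, -0.568, 0.2452]
ee_rot: [-2.216, -2.226, -0.001]
force: [-0.9, 0.4, -0.2]
width: 1.0
gripper_force: 0.0
```

Run:
```python
from h import *
from scipy.optimize import least_squares
for n in("top0","side0"):
    P=cloud(dict(np.load(n+".npz"))).reshape(-1,3);c=(.583,.265)
    q=P[(np.hypot(P[:,0]-c[0],P[:,1]-c[1])<.045)&(P[:,2]>.05)&(P[:,2]<.064)]
    f=least_squares(lambda p:np.hypot(q[:,0]-p[0],q[:,1]-p[1])-.0285,c,loss='soft_l1',f_scale=.002)
    print(f.x,len(q),q.max(0),q.min(0))
```

```text
[0.58223385 0.262073  ] 110 [0.61193959 0.29195338 0.0609304 ] [0.55308263 0.23279528 0.05013503]
[0.57927734 0.26449398] 199 [0.60959259 0.29481385 0.05787406] [0.54966654 0.23531865 0.05002527]
```

{"op": "arm_command", "data": {"targets": [[[0.06,0.02,0,0,0,0],[0.06,0.02,0,0,0,0],[0.06,0.02,0,0,0,0],[0.06,0.02,0,0,0,0],[0.06,0.02,0,0,0,0],[0.06,0.02,0,0,0,0],[0.06,0.02,0,0,0,0],[0.05,0.03,0,0,0,0],[0.05,0.03,0,0,0,0],[0.05,0.03,0,0,0,0]]]}}

```text
clock: 2.22
position: [0.4888, -0.0015, 0.2457]
ee_rot: [2.221, 2.222, -0.0]
force: [1.1, -1.0, -0.2]
width: 0.999
gripper_force: 0.0
```

{"op": "arm_command", "data": {"targets": [[[0.052,0.018,0,0,0,0],[0.052,0.018,0,0,0,0],[0.052,0.018,0,0,0,0],[0.052,0.018,0,0,0,0],[0.0565,0.02,0,0,0,0],[0,0,0.03,0,0,0],[0,0,0.03,0,0,0],[0,0,0,0,0,0]]]}}

```text
clock: 3.22
position: [0.5786, 0.2606, 0.1831]
ee_rot: [-2.219, -2.222, 0.008]
force: [-0.0, -0.2, 1.2]
width: 0.996
gripper_force: 0.0
```

```bash
cat >> h.py <<'E'
def wrist(name):
    from cell import arm
    s=arm.observe();i=arm.get_image("wrist");cv2.imwrite(f"pics/{name}.png",i["pixels"][:,:,::-1])
    v,u=np.mgrid[0:400,0:640];dx,dy=u-i["cx"],v-i["cy"];r=np.hypot(dx,dy)+1e-9;th=r/i["fx"]
    z=i["z_map"];t=np.tan(np.minimum(th,1.5));c=np.stack([dx/r*t*z,dy/r*t*z,z],-1)
    T=np.array(i["T_tool_cam"]);p=c@T[:3,:3].T+T[:3,3]
    W=p@R.from_rotvec(s["ee_rot"]).as_matrix().T+s["position"];W[(z<=0)|(th>1.3)]=np.nan
    return s,i,W
def ring(W,c,z0,z1,r=.0285,rad=.045):
    from scipy.optimize import least_squares
    P=W.reshape(-1,3);q=P[(np.hypot(P[:,0]-c[0],P[:,1]-c[1])<rad)&(P[:,2]>z0)&(P[:,2]<z1)]
    if len(q)<10:return len(q)
    f=least_squares(lambda p:np.hypot(q[:,0]-p[0],q[:,1]-p[1])-r,c,loss='soft_l1',f_scale=.002)
    return np.round(f.x,4),len(q),np.round(np.median(q[:,2]),4)
E
python3 - <<'E'
from h import *
s,i,W=wrist("w1");print(s["position"],np.round(i["T_tool_cam"],3),i["fx"])
print(ring(W,(.581,.263),.05,.064),ring(W,(.4717,.4295),.04,.052),ring(W,(.402,.237),.03,.045))
E
```

```text
[0.57862259 0.26057469 0.18308459] [[-0.    -0.96  -0.278  0.075]
 [ 1.    -0.     0.     0.001]
 [-0.    -0.278  0.96  -0.139]
 [ 0.     0.     0.     1.   ]] 309.70691628693146
(array([0.5817, 0.2633]), 875, np.float64(0.055)) (array([0.473 , 0.4288]), 619, np.float64(0.0448)) (array([0.4037, 0.2374]), 625, np.float64(0.0346))
```

View pics/w1.png

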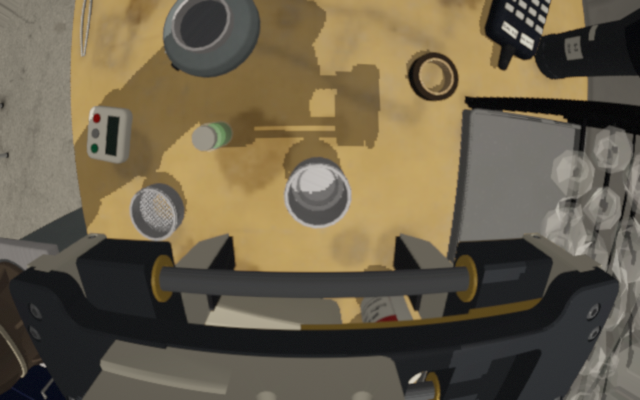

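{"op": "arm_command", "data": {"targets": [[[0,0,0.03,0,0,0],[0,0,0.03,0,0,0],[0,0,0.02,0,0,0],[0,0,0,0,0,0],[0,0,0,0,0,0]]]}}

```text
clock: 3.9
position: [0.5807, 0.2622, 0.1071]
ee_rot: [2.22, 2.222, 0.003]
force: [-0.5, -0.8, 0.4]
width: 0.998
gripper_force: 0.0
```

{"op": "arm_command", "data": {"targets": [[[0.001,0.001,0.03,0,0,0],[0,0,0.025,0,0,0],[0,0,0.01,0,0,0],[0,0,0,0,0,0]]]}}

```text
clock: 4.4
position: [0.5812, 0.2628, 0.0412]
ee_rot: [2.22, 2.222, 0.0]
force: [-0.8, -0.1, 0.4]
width: 0.998
gripper_force: 0.0
```

{"op": "arm_command", "data": {"targets": [[[0,0,0,0,0,0],[0,0,0,0,0,0],[0,0,0,0,0,0],[0,0,0,0,0,0],[0,0,0,0,0,0],[0,0,0,0,0,0]]], "jaw": 0.04, "newtons": 20}}

```text
clock: 5.15
position: [0.5812, 0.2627, 0.041]
ee_rot: [2.22, 2.222, 0.001]
force: [-0.1, 0.0, 4.8]
width: 0.645
gripper_force: 20.0
```

{"op": "arm_command", "data": {"targets": [[[0,0,-0.015,0,0,0],[0,0,-0.03,0,0,0],[0,0,-0.035,0,0,0],[0,0,-0.02,0,0,0],[0.03,-0.02,0,0,0,0],[0.04,-0.025,0,0,0,0],[0.04,-0.025,0,0,0,0],[0.035,-0.023,0,0,0,0],[0.0205,-0.015,0,0,0,0],[0,0,0,0,0,0]]]}}

```text
clock: 6.4
position: [0.4705, 0.4303, 0.1409]
ee_rot: [-2.214, -2.226, 0.0]
force: [1.2, -1.8, -0.4]
width: 0.646
gripper_force: 20.0
```

{"op": "arm_command", "data": {"targets": [[[0,0,0,0,0,0],[0,0,0,0,0,0],[0,0,0,0,0,0],[0,0,0,0,0,0]]]}}

```text
clock: 6.9
position: [0.4733, 0.4276, 0.1407]
ee_rot: [2.221, 2.221, -0.0]
force: [-0.5, 0.5, -0.4]
width: 0.647
gripper_force: 20.0
```

Run:
```python
from h import *
s,i,W=wrist("w2");p=s["position"];print(p)
print(ring(W,(.473,.4288),p[2]+.008,p[2]+.025,rad=.035),ring(W,(.473,.4288),.04,.052,rad=.035))
print(ring(W,(.473,.4288),.02,.034,r=.052,rad=.06))
```

```text
[0.47327405 0.42759962 0.14069207]
(array([0.4736, 0.4288]), 3085, np.float64(0.1544)) (array([0.4723, 0.4295]), 500, np.float64(0.0452))
(array([0.4729, 0.4111]), 5842, np.float64(0.0294))
```

View pics/w2.png

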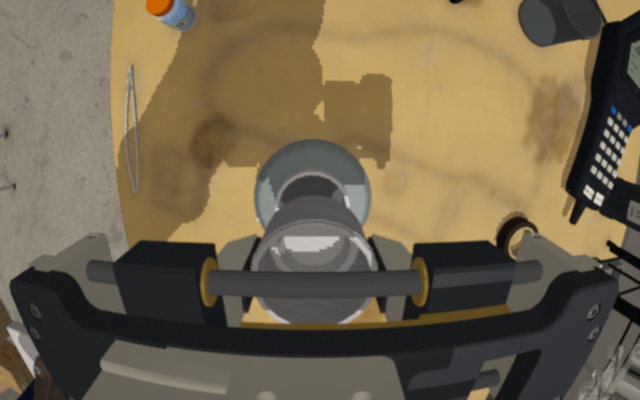

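{"op": "arm_command", "data": {"targets": [[[0,0,0.02,0,0,0],[0,0,0.02,0,0,0],[0,0,0.01,0,0,0],[0,0,0.005,0,0,0],[0,0,0.004,0,0,0],[0,0,0.003,0,0,0],[0,0,0.002,0,0,0],[0,0,0,0,0,0]]]}}

```text
clock: 7.95
position: [0.473, 0.4282, 0.0771]
ee_rot: [2.22, 2.222, 0.001]
force: [-0.3, -0.1, 0.8]
width: 0.645
gripper_force: 20.0
```

{"op": "arm_command", "data": {"targets": [[[0,0,0.001,0,0,0],[0,0,0,0,0,0]]]}}

```text
clock: 8.2
position: [0.473, 0.4283, 0.077]
ee_rot: [2.22, 2.222, 0.001]
force: [-1.7, -3.9, 8.8]
width: 0.646
gripper_force: 20.0
```

{"op": "arm_command", "data": {"targets": [[[0,0,0,0,0,0],[0,0,0,0,0,0],[0,0,0,0,0,0],[0,0,0,0,0,0],[0,0,0,0,0,0]]], "jaw": 0.0918}}

```text
clock: 8.82
position: [0.4728, 0.4281, 0.0756]
ee_rot: [-2.22, -2.222, 0.0]
force: [-0.1, -0.5, 1.2]
width: 0.995
gripper_force: 0.0
```

{"op": "arm_command", "data": {"targets": [[[0,0,-0.03,0,0,0],[0,0,-0.04,0,0,0],[0,0,-0.04,0,0,0],[-0.04,-0.01,-0.01,0,0,0],[-0.05,-0.02,0,0,0,0],[-0.05,-0.02,0,0,0,0],[-0.05,-0.02,0,0,0,0],[0,0,0,0,0,0],[0,0,0,0,0,0]]]}}

```text
clock: 9.95
position: [0.4035, 0.2386, 0.1962]
ee_rot: [2.221, 2.222, 0.002]
force: [0.0, -0.2, 1.1]
width: 1.004
gripper_force: 0.0
```

Run:
```python
from h import *
s,i,W=wrist("w3");p=s["position"];print(p)
print(ring(W,(.473,.4288),.085,.1),ring(W,(.4037,.2374),.03,.045))
```

```text
[0.40354907 0.23856068 0.1961947 ]
(array([0.4729, 0.4273]), 356, np.float64(0.0907)) (array([0.4026, 0.2375]), 692, np.float64(0.035))
```

{"op": "arm_command", "data": {"targets": [[[-0.001,-0.0005,0.03,0,0,0],[0,0,0.04,0,0,0],[0,0,0.04,0,0,0],[0,0,0.03,0,0,0],[0,0,0.015,0,0,0],[0,0,0.009,0,0,0],[0,0,0,0,0,0],[0,0,0,0,0,0]]]}}

```text
clock: 11.0
position: [0.4031, 0.2374, 0.0325]
ee_rot: [2.22, 2.222, 0.002]
force: [-0.1, 0.1, 1.2]
width: 1.0
gripper_force: 0.0
```

{"op": "arm_command", "data": {"targets": [[[0,0,0,0,0,0],[0,0,0,0,0,0],[0,0,0,0,0,0],[0,0,0,0,0,0],[0,0,0,0,0,0],[0,0,0,0,0,0]]], "jaw": 0.04}}

```text
clock: 11.75
position: [0.4026, 0.237, 0.0318]
ee_rot: [2.22, 2.222, 0.0]
force: [0.6, -1.0, 3.4]
width: 0.656
gripper_force: 20.0
```

{"op": "arm_command", "data": {"targets": [[[0,0,-0.02,0,0,0],[0,0,-0.04,0,0,0],[0,0,-0.04,0,0,0],[0,0,-0.033,0,0,0],[0.03,0.01,0,0,0,0],[0.045,0.017,0,0,0,0],[0.045,0.017,0,0,0,0],[0.045,0.017,0,0,0,0],[0.026,0.0094,0,0,0,0],[0,0,0,0,0,0]]]}}

```text
clock: 13.0
position: [0.4721, 0.4301, 0.1638]
ee_rot: [-2.217, -2.224, 0.001]
force: [0.1, -0.4, -1.4]
width: 0.659
gripper_force: 20.0
```

{"op": "arm_command", "data": {"targets": [[[0,0,0,0,0,0],[0,0,0,0,0,0],[0,0,0,0,0,0],[0,0,0,0,0,0]]]}}

```text
clock: 13.5
position: [0.4729, 0.4276, 0.165]
ee_rot: [2.221, 2.222, 0.0]
force: [-0.1, 0.4, -2.4]
width: 0.658
gripper_force: 20.0
```

Run:
```python
from h import *
s,i,W=wrist("w4");p=s["position"];print(p)
print(ring(W,(.473,.4288),p[2]-.004,p[2]+.02,rad=.035),ring(W,(.473,.4288),.085,.1,rad=.035))
```

```text
[0.47288596 0.42763883 0.16495021]
(array([0.4733, 0.4288]), 3220, np.float64(0.168)) (array([0.4735, 0.4288]), 823, np.float64(0.0911))
```

View pics/w4.png

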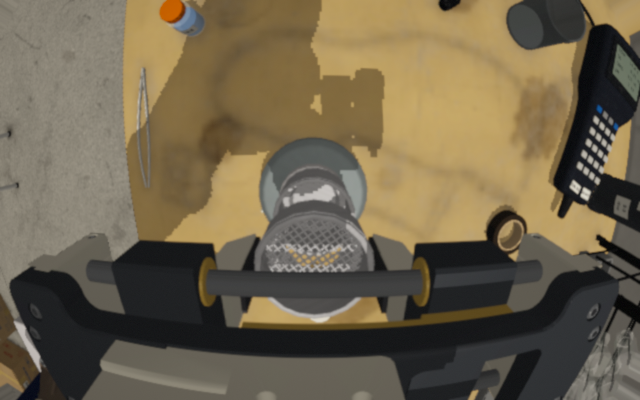

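{"op": "arm_command", "data": {"targets": [[[0,0,0.015,0,0,0],[0,0,0.015,0,0,0],[0,0,0.008,0,0,0],[0,0,0.005,0,0,0],[0,0,0.004,0,0,0],[0,0,0.003,0,0,0],[0,0,0.001,0,0,0],[0,0,0,0,0,0]]]}}

```text
clock: 14.55
position: [0.4729, 0.4282, 0.114]
ee_rot: [2.22, 2.222, 0.001]
force: [0.2, 0.1, 0.2]
width: 0.652
gripper_force: 20.0
```

{"op": "arm_command", "data": {"targets": [[[0,0,0.001,0,0,0],[0,0,0,0,0,0]]]}}

```text
clock: 14.8
position: [0.4729, 0.4283, 0.1138]
ee_rot: [2.22, 2.222, 0.001]
force: [-1.5, -3.2, 7.5]
width: 0.656
gripper_force: 20.0
```

{"op": "arm_command", "data": {"targets": [[[0,0,0,0,0,0],[0,0,0,0,0,0],[0,0,0,0,0,0],[0,0,0,0,0,0],[0,0,0,0,0,0]]], "jaw": 0.0918}}

```text
clock: 15.42
position: [0.4727, 0.428, 0.1126]
ee_rot: [2.22, 2.222, -0.0]
force: [0.1, 0.3, 0.2]
width: 0.997
gripper_force: 0.0
```

{"op": "arm_command", "data": {"targets": [[[0,0,-0.03,0,0,0],[0,0,-0.04,0,0,0],[0,0,-0.03,0,0,0],[-0.05,0,0,0,0,0],[-0.06,-0.004,0,0,0,0],[-0.06,-0.004,0,0,0,0],[-0.06,-0.005,0,0,0,0],[-0.06,-0.005,0,0,0,0],[-0.06,-0.005,0,0,0,0],[-0.06,-0.005,0,0,0,0]]]}}

```text
clock: 16.68
position: [0.4448, 0.0162, 0.213]
ee_rot: [2.22, 2.222, 0.001]
force: [0.8, 0.4, 0.4]
width: 1.0
gripper_force: 0.0
```

{"op": "arm_command", "data": {"targets": [[[-0.06,-0.005,0,0,0,0],[-0.05,-0.003,0,0,0,0],[-0.03,-0.002,0,0,0,0],[0,0,0,0,0,0],[0,0,0,0,0,0],[0,0,0,0,0,0]]]}}

```text
clock: 17.42
position: [0.4354, -0.1207, 0.2128]
ee_rot: [-2.218, -2.225, -0.0]
force: [0.5, 0.9, 0.6]
width: 0.999
gripper_force: 0.0
```

Run:
```python
from h import *
s,i,W=wrist("w5");p=s["position"];print(p)
print(ring(W,(.4335,-.1225),.038,.055),ring(W,(.613,-.105),.033,.05,.006,.03),ring(W,(.613,-.105),.01,.02,.02,.04))
t=arm=None
from cell import arm
P=cloud(arm.get_image("top"));S=cloud(arm.get_image("side"))
print("fine top",ring(P,(.473,.4285),.11,.128),ring(S,(.473,.4285),.11,.128))
```

```text
[ 0.43543646 -0.12072735  0.21280349]
(array([ 0.4337, -0.1225]), 682, np.float64(0.0448)) (array([ 0.6124, -0.1065]), 195, np.float64(0.041)) (array([ 0.6144, -0.1069]), 1391, np.float64(0.0154))
fine top (array([0.4736, 0.4271]), 138, np.float64(0.1173)) (array([0.4715, 0.4301]), 415, np.float64(0.1163))
```

View pics/w5.png

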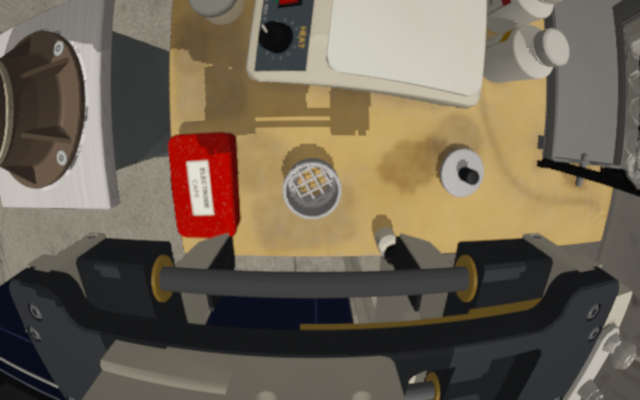

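{"op": "arm_command", "data": {"targets": [[[-0.001,-0.001,0.04,0,0,0],[0,0,0.05,0,0,0],[0,0,0.04,0,0,0],[0,0,0,0,0,0],[0,0,0,0,0,0]]]}}

```text
clock: 18.2
position: [0.4351, -0.1227, 0.0839]
ee_rot: [2.219, 2.223, 0.001]
force: [-0.2, 0.7, 1.0]
width: 0.999
gripper_force: 0.0
```

{"op": "arm_command", "data": {"targets": [[[0,-0.0013,0.02,0,0,0],[0,0,0.017,0,0,0],[0,0,0.006,0,0,0],[0,0,0,0,0,0],[0,0,0,0,0,0]]]}}

```text
clock: 18.82
position: [0.4337, -0.1231, 0.0407]
ee_rot: [2.219, 2.221, 0.001]
force: [-0.0, 0.3, -0.8]
width: 1.0
gripper_force: 0.0
```

{"op": "arm_command", "data": {"targets": [[[0,0,0,0,0,0],[0,0,0,0,0,0],[0,0,0,0,0,0],[0,0,0,0,0,0],[0,0,0,0,0,0],[0,0,0,0,0,0]]], "jaw": 0.04}}

```text
clock: 19.58
position: [0.433, -0.123, 0.0398]
ee_rot: [2.22, 2.222, -0.0]
force: [-0.2, 0.1, 2.4]
width: 0.656
gripper_force: 20.0
```

{"op": "arm_command", "data": {"targets": [[[0,0,-0.02,0,0,0],[0,0,-0.045,0,0,0],[0,0,-0.05,0,0,0],[0,0,-0.04,0,0,0],[0.04,0.004,0,0,0,0],[0.055,0.004,0,0,0,0],[0.055,0.004,0,0,0,0],[0.055,0.004,0,0,0,0],[0.055,0.004,0,0,0,0],[0.055,0.004,0,0,0,0]]]}}

```text
clock: 20.82
position: [0.4564, 0.1935, 0.1945]
ee_rot: [2.221, 2.222, -0.001]
force: [1.4, -0.5, -0.9]
width: 0.651
gripper_force: 20.0
```

{"op": "arm_command", "data": {"targets": [[[0.055,0.004,0,0,0,0],[0.055,0.004,0,0,0,0],[0.055,0.004,0,0,0,0],[0.045,0.003,0,0,0,0],[0.026,0.001,0,0,0,0],[0,0,0,0,0,0],[0,0,0,0,0,0],[0,0,0,0,0,0],[0,0,0,0,0,0]]]}}

```text
clock: 21.95
position: [0.4729, 0.4271, 0.1948]
ee_rot: [2.221, 2.221, -0.0]
force: [0.3, -0.3, -1.8]
width: 0.651
gripper_force: 20.0
```

Run:
```python
from h import *
s,i,W=wrist("w6");p=s["position"];print(p)
print(ring(W,(.473,.4288),p[2]+.0,p[2]+.02,rad=.035),ring(W,(.473,.4288),.108,.126,rad=.035))
```

```text
[0.47286981 0.4270974  0.19481542]
(array([0.4733, 0.4279]), 3053, np.float64(0.2)) (array([0.4733, 0.4291]), 972, np.float64(0.1167))
```

View pics/w6.png

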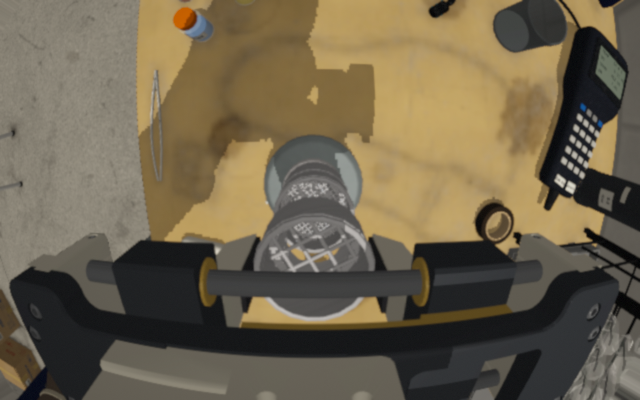

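Coarse sieve is held upright over the column (rim around (316,265)), about 1 mm short in y. Correct and lower 47 mm.

{"op": "arm_command", "data": {"targets": [[[0.001,0,0.015,0,0,0],[0,0,0.012,0,0,0],[0,0,0.008,0,0,0],[0,0,0.005,0,0,0],[0,0,0.003,0,0,0],[0,0,0.002,0,0,0],[0,0,0.001,0,0,0],[0,0,0,0,0,0]]]}}

```text
clock: 23.0
position: [0.4725, 0.4291, 0.1488]
ee_rot: [2.22, 2.222, 0.0]
force: [-0.5, -0.1, -0.5]
width: 0.654
gripper_force: 20.0
```

{"op": "arm_command", "data": {"targets": [[[0,0,0.001,0,0,0],[0,0,0.001,0,0,0],[0,0,0,0,0,0]]]}}

```text
clock: 23.38
position: [0.4726, 0.4294, 0.1478]
ee_rot: [2.22, 2.222, 0.002]
force: [-1.1, -1.5, 7.1]
width: 0.655
gripper_force: 20.0
```

{"op": "arm_command", "data": {"targets": [[[0,0,0,0,0,0],[0,0,0,0,0,0],[0,0,0,0,0,0],[0,0,0,0,0,0],[0,0,0,0,0,0]]], "jaw": 0.0918}}

```text
clock: 24.0
position: [0.4724, 0.4291, 0.1466]
ee_rot: [-2.22, -2.222, 0.0]
force: [-1.0, -0.8, -0.0]
width: 0.998
gripper_force: 0.0
```

{"op": "arm_command", "data": {"targets": [[[0,0,-0.03,0,0,0],[0,0,-0.04,0,0,0],[0,0,-0.01,0,0,0],[-0.05,0,0,0,0,0],[-0.06,0,0,0,0,0],[-0.06,0,0,0,0,0],[-0.06,0,0,0,0,0],[-0.06,0,0,0,0,0],[-0.06,0,0,0,0,0],[-0.06,0,0,0,0,0]]]}}

```text
clock: 25.25
position: [0.4723, 0.0169, 0.2264]
ee_rot: [2.221, 2.222, -0.0]
force: [0.5, 0.7, -0.3]
width: 1.0
gripper_force: 0.0
```

Run:
```python
from h import *
from cell import arm
P=cloud(dict(np.load("top0.npz"))).reshape(-1,3);S=cloud(dict(np.load("side0.npz"))).reshape(-1,3)
for Q in(P,S):
  for y0 in np.arange(-.26,.16,.06):
    q=Q[(Q[:,1]>y0)&(Q[:,1]<y0+.06)&(Q[:,2]>.065)&(Q[:,2]<.7)&(Q[:,0]>.55)&(Q[:,0]<.95)]
    print(round(y0,2),len(q),np.round(np.percentile(q[:,0],[0,2,10]),3) if len(q) else"", np.round(q[q[:,0]<.72][:,2].max(initial=0),3))
P=cloud(arm.get_image("top"));S=cloud(arm.get_image("side"));print("coarse top",ring(P,(.473,.4285),.145,.163),ring(S,(.473,.4285),.145,.163))
```

```text
-0.26 1479 [0.551 0.561 0.605] 0.121
-0.2 489 [0.735 0.736 0.736] 0.0
-0.14 284 [0.736 0.736 0.737] 0.0
-0.08 2291 [0.55  0.589 0.722] 0.416
-0.02 2769 [0.55  0.556 0.582] 0.461
0.04 2934 [0.55  0.556 0.584] 0.467
0.1 2792 [0.55  0.56  0.638] 0.466
0.16 2362 [0.713 0.717 0.725] 0.461
-0.26 977 [0.551 0.555 0.574] 0.117
-0.2 3 [0.95 0.95 0.95] 0.0
-0.14 82 [0.748 0.75  0.752] 0.0
-0.08 1606 [0.555 0.712 0.722] 0.417
-0.02 1936 [0.55  0.559 0.642] 0.456
0.04 2102 [0.55  0.558 0.591] 0.461
0.1 3518 [0.55  0.56  0.604] 0.466
0.16 2622 [0.711 0.715 0.723] 0.462
coarse top (array([0.4733, 0.4278]), 155, np.float64(0.1531)) (array([0.4713, 0.4308]), 491, np.float64(0.1518))
```

{"op": "arm_command", "data": {"targets": [[[-0.06,0,0,0,0,0],[-0.05,0,0,0,0,0],[-0.015,0,0,0,0,0.17],[0,0,0,0,0,0.17],[0,0,0,0,0,0.18],[0.02,0.035,0,0,0,0],[0.025,0.0433,0,0,0,0],[0.015,0.026,0,0,0,0],[0,0,0,0,0,0],[0,0,0,0,0,0]]], "jaw": 0.06}}

```text
clock: 26.6
position: [0.5924, -0.1051, 0.2261]
ee_rot: [-2.716, -1.577, 0.002]
force: [-0.5, -0.2, -0.6]
width: 0.655
gripper_force: 0.0
```

Run:
```python
from h import *
s,i,W=wrist("w7");p=s["position"];print(p,s["ee_rot"],s["joints"])
print(ring(W,(.613,-.105),.033,.05,.006,.03),ring(W,(.613,-.105),.01,.02,.02,.04))
```

```text
[ 0.59241652 -0.1051176   0.22607657] [-2.71597631e+00 -1.57714283e+00  1.97536522e-03] [ 0.39306853  0.45577184 -0.43956678  1.6284232   0.21089042  1.10625875
 -0.62097298]
(array([ 0.6145, -0.1062]), 231, np.float64(0.0413)) (array([ 0.6144, -0.1072]), 1783, np.float64(0.0155))
```

View pics/w7.png

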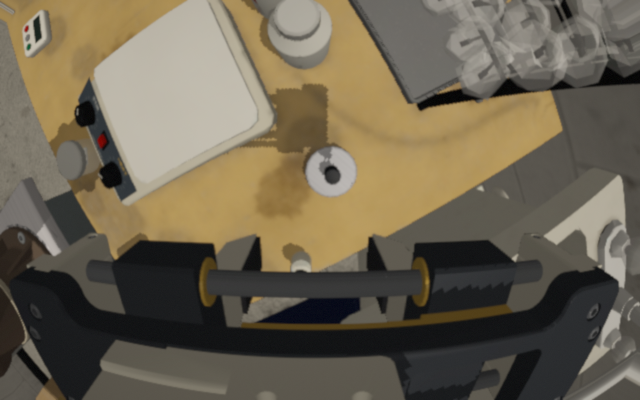

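{"op": "arm_command", "data": {"targets": [[[0.01,0.0195,0.03,0,0,0],[0,0,0.04,0,0,0],[0,0,0.04,0,0,0],[0,0,0.03,0,0,0],[0,0,0,0,0,0],[0,0,0,0,0,0]]]}}

```text
clock: 27.4
position: [0.6156, -0.1066, 0.0882]
ee_rot: [2.716, 1.576, 0.002]
force: [0.5, 0.3, 0.9]
width: 0.653
gripper_force: 0.0
```

Run:
```python
from h import *
s,i,W=wrist("w8");print(s["position"],ring(W,(.6145,-.106),.033,.05,.006,.03),ring(W,(.6145,-.106),.01,.02,.02,.04))
```

```text
[ 0.61557103 -0.10663837  0.08821406] (array([ 0.6151, -0.1057]), 615, np.float64(0.0411)) (array([ 0.6142, -0.1074]), 4153, np.float64(0.0155))
```

Within 1 mm. Descend 50 mm and grip.

{"op": "arm_command", "data": {"targets": [[[0,-0.0005,0.02,0,0,0],[0,0,0.02,0,0,0],[0,0,0.009,0,0,0],[0,0,0,0,0,0],[0,0,0,0,0,0]]]}}

```text
clock: 28.08
position: [0.6152, -0.1063, 0.0383]
ee_rot: [2.717, 1.577, 0.001]
force: [0.1, 0.3, -0.5]
width: 0.654
gripper_force: 0.0
```

{"op": "arm_command", "data": {"targets": [[[0,0,0,0,0,0],[0,0,0,0,0,0],[0,0,0,0,0,0],[0,0,0,0,0,0],[0,0,0,0,0,0],[0,0,0,0,0,0]]], "jaw": 0.005}}

```text
clock: 28.82
position: [0.6147, -0.1063, 0.0377]
ee_rot: [-2.717, -1.577, 0.0]
force: [-0.2, -0.1, 0.0]
width: 0.191
gripper_force: 20.0
```

{"op": "arm_command", "data": {"targets": [[[0,0,-0.02,0,0,0],[0,0,-0.045,0,0,0],[0,0,-0.05,0,0,0],[0,0,-0.05,0,0,0],[-0.01,-0.017,-0.025,0,0,0],[-0.025,-0.0433,0,0,0,0],[-0.025,-0.0433,0,0,0,0],[-0.011,-0.019,0,0,0,-0.17],[0,0,0,0,0,-0.17],[0,0,0,0,0,-0.18]]]}}

```text
clock: 30.08
position: [0.4728, -0.1071, 0.2292]
ee_rot: [2.213, 2.228, 0.0]
force: [0.4, -0.1, -0.6]
width: 0.187
gripper_force: 20.0
```

{"op": "arm_command", "data": {"targets": [[[0.04,0,0,0,0,0],[0.055,0,0,0,0,0],[0.055,0,0,0,0,0],[0.055,0,0,0,0,0],[0.055,0,0,0,0,0],[0.055,0,0,0,0,0],[0.055,0,0,0,0,0],[0.055,0,0,0,0,0],[0.05,0,0,0,0,0],[0.04,0,0,0,0,0]]]}}

```text
clock: 31.32
position: [0.472, 0.4101, 0.2291]
ee_rot: [-2.219, -2.224, -0.002]
force: [0.7, -0.3, -0.6]
width: 0.19
gripper_force: 20.0
```

{"op": "arm_command", "data": {"targets": [[[0.02,0,0,0,0,0],[0,0,0,0,0,0],[0,0,0,0,0,0],[0,0,0,0,0,0],[0,0,0,0,0,0]]]}}

```text
clock: 31.95
position: [0.4731, 0.4268, 0.2279]
ee_rot: [2.222, 2.221, -0.0]
force: [-0.0, 0.5, -1.1]
width: 0.186
gripper_force: 20.0
```

Run:
```python
from h import *
s,i,W=wrist("w9");p=s["position"];print(p,s["ee_rot"],s["width"])
print("rim",ring(W,(.473,.4288),.144,.162,rad=.036))
q=W.reshape(-1,3);m=(np.hypot(q[:,0]-p[0],q[:,1]-p[1])<.04)&(abs(q[:,2]-p[2]+.022)<.006);q=q[m];print("lid disc",q.min(0),q.max(0),len(q))
```

```text
[0.47308627 0.4267974  0.2278925 ] [ 2.22153875e+00  2.22050709e+00 -3.99264521e-05] 0.18605168939323033
rim (array([0.4732, 0.4293]), 689, np.float64(0.153))
lid disc [0.44445358 0.42664279 0.20013379] [0.5031746  0.45585471 0.21187322] 3261
```

View pics/w9.png

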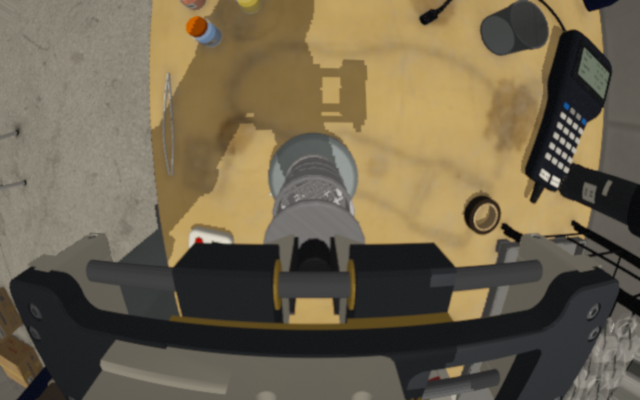

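{"op": "arm_command", "data": {"targets": [[[0.002,0,0.01,0,0,0],[0,0,0.015,0,0,0],[0,0,0.008,0,0,0],[0,0,0.005,0,0,0],[0,0,0.004,0,0,0],[0,0,0.003,0,0,0],[0,0,0.001,0,0,0],[0,0,0,0,0,0]]]}}

```text
clock: 33.0
position: [0.4727, 0.4299, 0.1819]
ee_rot: [2.22, 2.222, 0.001]
force: [-0.4, -0.7, -0.9]
width: 0.188
gripper_force: 20.0
```

{"op": "arm_command", "data": {"targets": [[[0,0,0.001,0,0,0],[0,0,0,0,0,0]]]}}

```text
clock: 33.25
position: [0.4727, 0.4302, 0.1816]
ee_rot: [2.22, 2.222, 0.002]
force: [-0.1, -1.4, 5.2]
width: 0.188
gripper_force: 20.0
```

{"op": "arm_command", "data": {"targets": [[[0,0,0,0,0,0],[0,0,0,0,0,0],[0,0,0,0,0,0],[0,0,0,0,0,0]]], "jaw": 0.06}}

```text
clock: 33.75
position: [0.4725, 0.4298, 0.1806]
ee_rot: [2.22, 2.222, -0.0]
force: [0.1, 0.4, -0.3]
width: 0.574
gripper_force: 0.0
```

{"op": "arm_command", "data": {"targets": [[[0,0,-0.01,0,0,0],[0,0,-0.03,0,0,0],[0,0,-0.04,0,0,0],[-0.05,0,0,0,0,0],[-0.05,0,0,0,0,0],[-0.05,0,0,0,0,0],[0,0,0,0,0,0],[0,0,0,0,0,0]]]}}

```text
clock: 34.75
position: [0.4728, 0.2805, 0.2615]
ee_rot: [-2.221, -2.222, -0.002]
force: [-0.4, 1.0, 0.2]
width: 0.652
gripper_force: 0.0
```

Run:
```python
from h import *
from cell import arm
s,i,W=wrist("w10");t=arm.get_image("top");d=arm.get_image("side");P=cloud(t);S=cloud(d)
for n,Q in(("w",W),("t",P),("s",S)):
    print(n,"knob",ring(Q,(.473,.4285),.178,.195,.006,.02));q=Q.reshape(-1,3)
    m=q[(np.hypot(q[:,0]-.473,q[:,1]-.4285)<.034)&(q[:,2]>.152)&(q[:,2]<.17)];print("disc",m.min(0),m.max(0),np.median(m,0)) 
    k=m[np.hypot(m[:,0]-.473,m[:,1]-.4285)>.013];A=np.c_[k[:,:2]-k[:,:2].mean(0),np.ones(len(k))];print("tilt",np.linalg.lstsq(A,k[:,2],rcond=None)[0])
im=np.array(d["pixels"])[150:390,190:450,::-1];a=cv2.resize(im,None,fx=2.4,fy=2.4,interpolation=cv2.INTER_CUBIC);cv2.imwrite("pics/fin.png",a)
```

```text
w knob (array([0.473 , 0.4278]), 496, np.float64(0.1851))
disc [0.44328794 0.39848465 0.15201273] [0.50288264 0.44977913 0.16998561] [0.47342724 0.42173347 0.15936578]
tilt [0.00076633 0.01928416 0.1592074 ]
t knob (array([0.4735, 0.4283]), 48, np.float64(0.1854))
disc [0.44342696 0.39748255 0.15203182] [0.50332779 0.45667466 0.16995676] [0.4709807  0.42503329 0.15993917]
tilt [0.01982347 0.01809546 0.15972791]
s knob (array([0.4713, 0.4317]), 129, np.float64(0.1855))
disc [0.44199948 0.40221948 0.1520083 ] [0.50099431 0.46118426 0.16983189] [0.46759733 0.43913272 0.15984183]
tilt [ 0.01759273 -0.05607523  0.15902983]
```

View pics/fin.png

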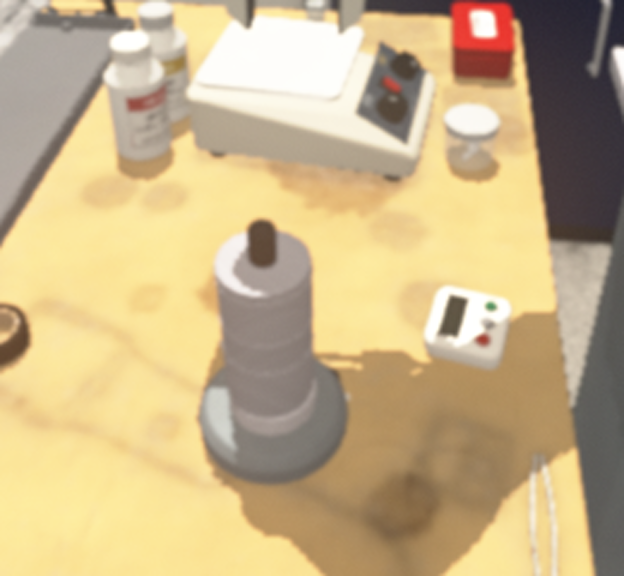

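The picture shows the column upright with the lid disc at (262,265), and the heights match. The column hides vial A in this view, so I'll check it in the top view and then hand in.

Run:
```python
from h import *
from cell import arm
s,i,W=wrist("w11");P=cloud(arm.get_image("top"))
for n,Q in(("w",W),("t",P)):
    for c in((.479,.315),(.525,-.193)):
        q=Q.reshape(-1,3);q=q[(np.hypot(q[:,0]-c[0],q[:,1]-c[1])<.035)&(q[:,2]>.045)&(q[:,2]<.07)];print(n,c,len(q),np.median(q,0) if len(q) else "")
```

```text
w (0.479, 0.315) 337 [0.47853249 0.31779956 0.05522871]
w (0.525, -0.193) 0 
t (0.479, 0.315) 0 
t (0.525, -0.193) 73 [ 0.5242557  -0.19051731  0.05571817]
```

Both vials are standing where they were.

```bash
python3 -c "
from cell import arm
print(arm.sign_off())"
```

```text
the job is handed in; nothing more can be done
None
```

The sieve column stands on the shaker base in the order asked: pan, fine sieve, coarse sieve, lid. Every piece is fully home and let go, both vials still stand where they were, and the job was handed in at about 35 s.

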